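# Hold a gusset bracket against a sprung stop for bolting

## Robot

A 7-joint arm with a two-finger parallel gripper is mounted at the origin on the work surface. World frame = base frame: x ahead of the robot, y to its left, z up, the work surface at z = 0. Lengths are in m, angles in rad, forces in N, time in s.
With the tool pointing down it reaches from about 0.35 to 0.9 m from the base axis. Payload 8.1 kg.
Tool frame: the origin (TCP) lies on the centre line of the jaws, within the pads' length; the fingertips stand 14 mm ahead of it and the grasp point (between the pads) lies 5 mm behind it; z points along the fingers, y is the direction in which the jaws open and shut (so a half turn about z gives the same grasp; the last joint's range is limited). The gripper opens to 92 mm and grips with 3 to 60 N. Pads are 19 mm wide; open, the fingers measure 130 mm over their backs; the gripper's body (75 mm by 190 mm) begins 47 mm behind the grasp point.
Start: joints at [1.227, 0.434, 0.025, 1.573, -0.012, 1.134, -0.075], TCP at [0.149, -0.607, 0.241] pointing down, gripper open.
Joint ranges: [-2.62, 2.62], [-0.44, 2.09], [-1.27, 1.32], [0.08, 2.57], [-1.32, 4.46], [0.12, 2], [-2.74, 2.74]. Speed limits (rad/s): [2.22, 2.22, 3.01, 3.01, 3.14, 3.14, 3.14].

## Interface

Orientations are given as a rotation vector (axis times angle).
In Python, from cell import observe, eyes, arm gives the robot as it stands.
- The arm moves only by the tool step_arm, never from a script. Its argument "series" is a list that holds one entry, the list of rows, each a list of 5 numbers: the finger opening in m, from 0 to 0.0918, then the shift along the world's x, y, z in m, then the turn about the world's z in degrees. In form: [[[hand, dx, dy, dz, spin], ...]]. A call has 1 to 20 rows; each row is the pose to reach, as a shift and turn from the pose measured when the call began; what a row does not reach only later rows make up. A row lasts 1/12 s, in which the tool goes at most 41.7 mm and 7.16 degrees, less where a joint would pass 70% of its speed; a pose out of reach is approached as far as the arm can. A call with a gripper value outside its range is refused whole. The fingers move at their own pace and stop on an object; "squeeze" is the grip in N (left out, the last holds). Time passes only in rows, so rows that repeat a pose let the fingers close. It gives the time, the measured TCP pose, the force and the opening at its end, in the units of the state.
- observe(): the state, without advancing time (a new reading comes with each control period).
- eyes.get_image(name): name is "scene" or "top"; returns (picture, depth): 384x512x3 uint8, red, green, blue; 384x512 float32, m along the optical axis (not along the pixel's ray), 0 where there is no reading.
- eyes.camera_params(name): a dict with "intrinsics" (3x3 intrinsics, pixels), "position" and "attitude" of the camera in the world. Camera axes: x right, y down, z forward; pixel columns grow to the right and rows downward; lengths in m; the calibration is good to about 2 mm. A picture is of the moment at which its call begins. camera_params takes no time and is no camera call.
- arm.sign_off(): hands the job in, once; it reports no verdict.
The state is a dict: "clock": time; "joints": joint angles; "dq": joint speeds; "joint_efforts": joint torques, N m; "position": TCP position; "ee_rot": TCP orientation; "force": force on the tool from outside, world axes, zero at the start; "ft_torque": the same for the moment, N m; "width": opening from 0.0 (shut) to 1.0 (fully open).
Only numpy, scipy, OpenCV 4.12 (cv2) and the standard library are available. Lean on these libraries where they do the work, as an engineer would, in place of code of your own. Each camera call takes 0.05 s, during which the arm holds its last target.

## Task

Pull the parts drawer out to its stop and leave it open. Take the gusset bracket out of it, stand it flat on the fixture's base plate with its broad upright face squarely against the middle of the spring-loaded stop, and push it against the stop with a steady force of about 10 N, never driving the stop to the end of its travel. Finish while still gripping the bracket and pushing, as a third hand for the colleague who will bolt it down, and leave the jar, the washer bin and the spanner where they are.

Things in the scene. Friction and masses are not known exactly. Their poses are not given: they have to be found in the camera images.
- cabinet: Low grey steel parts cabinet fixed on the bench, 260 deep (x) x 260 wide (y) x 85 mm high, one drawer. Origin: bench level, middle of its front edge; x points from the drawer front to the back, z up. It stands on the robot's left or right (the fixture on the other side), turned up to 0.2 rad. A jar and a spanner are on its top.
- drawer (a joint): How far the drawer is out (m): 0 shut, 0.165 at its stop; slides along the cabinet's -x with about 1.5 N friction and stays where left; starts up to 20 mm open. Inside it is 208 (x) x 224 (y) mm; floor 15 mm, side walls 49 mm and front panel 78 mm above the bench.
- drawer_handle (a point): Middle of the drawer's handle: a level round steel bar, 11 mm thick, 120 mm long, along the cabinet's y, 51 mm above the bench (34 mm below the cabinet's top), its centre line 35 mm in front of the drawer front; two thin posts near its ends. Moves with the drawer.
- bracket_grip (a point): Middle of the rib of the loose aluminium gusset bracket (0.15-0.31 kg) upright in the drawer, 30 mm above its underside. x: along the rib to the broad face, 35 mm ahead; y: across the rib; z up. Foot 60 (x) x 70 (y) x 6 mm, rear edge 25 mm behind this point; face plate 70 wide, 8 thick on its +x edge; rib 12 thick, from face to rear edge; both 46 high. x starts within 0.4 rad of cabinet x.
- fixture: Assembly fixture fixed on the bench. x: pressing direction, away from the robot, turned up to 0.25 rad; z up. Origin: centre of the base plate's underside. Base plate 220 (x) x 150 (y) mm, its top 12 mm above the bench; on it the sprung stop and, behind, a fixed rear block, its top 52 mm above the bench, springs between.
- stop_face (a point): Middle of the stop's front face, which looks along the fixture's -x, 32 mm above the bench. The stop is an upright steel plate 90 wide (y) x 40 high x 10 mm thick, 2 mm above the base plate, centred on the fixture's middle line; at rest the face is at x = -10 mm in the fixture's frame. Axes as the fixture's; moves with the stop.
- stop_pad (a joint): How far the sprung stop is pushed back along the fixture's +x (m): 0 at rest, 0.024 at the end of its travel. Spring rate 800 N/m without preload, so 10 N is 0.0125.
- jar: Bystander: pale jar with a white cap, 52 mm across, 60 mm high, on the cabinet's top. Origin under its centre.
- washer_bin: Bystander: open grey bin of washers, 100 (x) x 60 (y) x 40 mm, on the bench between cabinet and fixture. Origin under its centre.
- spanner: Bystander: steel spanner 130 mm long lying along its x on the cabinet's top.

How it is judged:
By the outcome, as a careful person would: the job done as asked, in the order asked, and still so for the second after the job is handed in, while the arm keeps its last pose, push and grip.
It also fails if it takes over 59 s, if anything falls off the work surface, if the arm or the gripper's body presses on something with over 40 N, if the wrist force passes 120 N, or if a joint passes its speed limit or range.

## Working session

There is one attempt and no reset: what is moved stays moved. The work goes in short steps, Python scripts to look and compute and a tool call to move; the robot and the scene stay as the last step left them, time stands still between calls to the robot, and variables do not carry over. Pictures are saved under pics/ and viewed, and the job is handed in when it is done.

Besides the shell and the picture viewer there is one more tool, called in YAML: its name, and indented under it one key for each argument. step_arm: Moves the arm, as the interface text tells. Its arguments: {"type":"object","properties":{"series":{"type":"array"},"squeeze":{"type":"number"}},"required":["series"]}

```bash
ls; mkdir -p pics; cat > h.py <<'E'
import numpy as np, cv2
from scipy.spatial.transform import Rotation as R
from cell import observe, eyes, arm
def snap(n,tag):
    im,d=eyes.get_image(n); np.savez(f'{tag}.npz',im=im,d=d)
    cv2.imwrite(f'pics/{tag}.png',cv2.cvtColor(im,cv2.COLOR_RGB2BGR)); return im,d
def cam(n):
    p=eyes.camera_params(n); K=np.array(p['intrinsics']); a=np.array(p['attitude'])
    Rm=a if a.shape==(3,3) else R.from_rotvec(a).as_matrix()
    return K,np.array(p['position']),Rm
def world(n,d,u,v):
    K,p,Rm=cam(n); z=d[int(round(v)),int(round(u))]
    return p+Rm@(z*np.linalg.inv(K)@[u,v,1])
def cloud(n,d):
    K,p,Rm=cam(n); v,u=np.mgrid[:d.shape[0],:d.shape[1]]
    P=np.stack([u,v,np.ones_like(u)],-1)@np.linalg.inv(K).T*d[...,None]
    return P@Rm.T+p
def planez(n,u,v,z):
    K,p,Rm=cam(n); r=Rm@np.linalg.inv(K)@[u,v,1]; return p+r*(z-p[2])/r[2]
def crop(tag,x0,y0,x1,y1,s,out):
    im=cv2.imread(f'pics/{tag}.png')[y0:y1,x0:x1]
    cv2.imwrite(f'pics/{out}.png',cv2.resize(im,None,fx=s,fy=s,interpolation=cv2.INTER_CUBIC))
E
python3 - <<'E'
from h import *
print({k:np.round(v,3) for k,v in observe().items()})
for n in('scene','top'): print(eyes.camera_params(n)); snap(n,n+'0')
E
```

```text
pics
{'clock': np.float64(0.0), 'joints': array([ 1.227,  0.435,  0.025,  1.574, -0.012,  1.134, -0.075]), 'dq': array([ 0.002,  0.001,  0.002, -0.001,  0.001,  0.   , -0.002]), 'joint_efforts': array([ 1.0000e-03, -6.6785e+01,  9.8500e-01, -3.1446e+01, -6.1000e-02,
        4.3000e-02,  0.0000e+00]), 'position': array([ 0.149, -0.607,  0.24 ]), 'ee_rot': array([-3.117, -0.377,  0.   ]), 'force': array([-0.333, -0.051, -0.799]), 'ft_torque': array([0.016, 0.052, 0.024]), 'width': np.float64(1.0)}
{'intrinsics': array([[386.41983899,   0.        , 263.35002293],
       [  0.        , 386.41983899, 192.81611263],
       [  0.        ,   0.        ,   1.        ]]), 'position': array([ 1.06765968, -0.46930377,  0.7500696 ]), 'attitude': array([-2.26325664, -0.85019657,  0.3255603 ])}
{'intrinsics': array([[443.7007047 ,   0.        , 252.74135065],
       [  0.        , 443.7007047 , 192.86723965],
       [  0.        ,   0.        ,   1.        ]]), 'position': array([0.63115761, 0.01711568, 0.92851891]), 'attitude': array([-2.17896472,  2.23705833, -0.07527652])}
```

View pics/scene0.png

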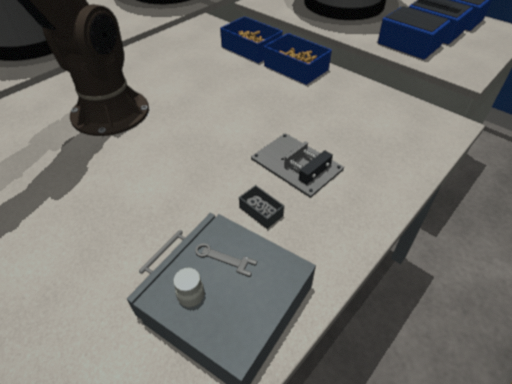

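View pics/top0.png

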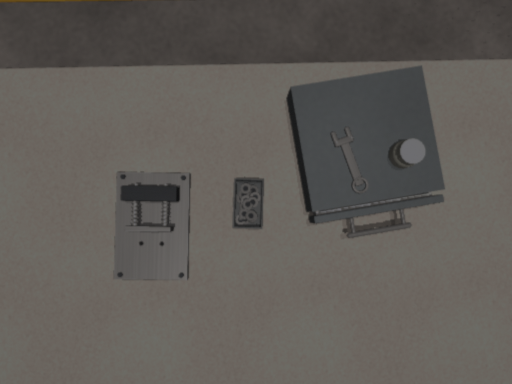

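The top view has world x up and y to the left. The cabinet is on the right with its handle at about (379,229), and the fixture is on the left at about (153,225). I'll enlarge both.

```bash
python3 - <<'E'
from h import *
crop('top0',280,60,450,245,4.2/1.3,'c1'); crop('top0',105,160,205,290,4.5,'c2')
d=np.load('top0.npz')['d']; C=cloud('top',d)
for u,v in[(350,231),(379,229),(410,226),(330,212),(430,204),(148,231),(153,193),(125,260),(412,152),(248,203),(370,110)]:
    print(u,v,np.round(C[v,u],4))
E
```

```text
350 231 [ 0.5891 -0.2048  0.0014]
379 229 [ 0.5938 -0.2499  0.0544]
410 226 [ 0.598  -0.3118  0.0544]
330 212 [ 0.63   -0.1552  0.0475]
430 204 [ 0.6411 -0.378  -0.0028]
148 231 [0.6011 0.2131 0.0143]
153 193 [0.6766 0.1939 0.0531]
125 260 [0.5432 0.2615 0.011 ]
412 152 [ 0.7335 -0.2877  0.1436]
248 203 [0.6526 0.0074 0.0316]
370 110 [ 0.8246 -0.2322  0.0851]
```

View pics/c1.png

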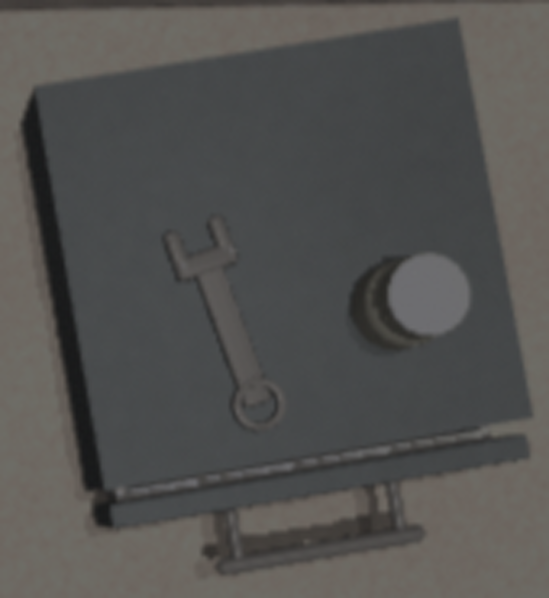

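View pics/c2.png

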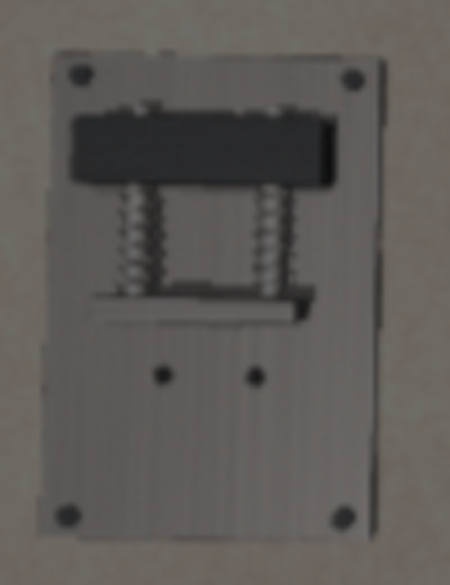

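```bash
python3 - <<'E'
from h import *
d=np.load('top0.npz')['d']; C=cloud('top',d)
# cabinet top
m=(abs(C[...,2]-.085)<.004)&(C[...,1]<-.05)&(C[...,0]>.6)
r=cv2.minAreaRect(C[m][:,:2].astype(np.float32)); print('cab',r); print(cv2.boxPoints(r))
# handle
s=3.2308; 
for a in[(218,566),(422,533)]:
    print('handle end',planez('top',280+a[0]/s,60+a[1]/s,.0565))
P=np.array([planez('top',379,229,0)])
m=(C[...,2]>.045)&(C[...,2]<.062)&(C[...,1]<-.15)&(C[...,1]>-.34)&(C[...,0]>.56)&(C[...,0]<.615)
Q=C[m]; print(len(Q),cv2.fitLine(Q[:,:2].astype(np.float32),cv2.DIST_HUBER,0,.01,.01).ravel(),Q.mean(0),Q[:,1].min(),Q[:,1].max(),Q[:,2].max())
# fixture
for a in[(52,52),(382,60),(375,537),(37,535)]: print('corner',planez('top',105+a[0]/4.5,160+a[1]/4.5,.012))
H=[planez('top',105+a[0]/4.5,160+a[1]/4.5,.012) for a in[(81,74),(353,79),(343,516),(67,516)]]
print('holes',np.array(H),np.mean(H,0))
m=(C[...,2]>.006)&(C[...,1]>.1)&(C[...,1]<.35)&(C[...,0]>.45)&(C[...,0]<.8)
r=cv2.minAreaRect(C[m][:,:2].astype(np.float32)); print('fix',r)
m=(C[...,2]>.044)&(C[...,1]>.1)&(C[...,1]<.35)&(C[...,0]>.45)&(C[...,0]<.635)
Q=C[m];r=cv2.minAreaRect(Q[:,:2].astype(np.float32)); print('stop',r,len(Q),Q[:,2].mean())
m=(C[...,2]>.044)&(C[...,1]>.1)&(C[...,1]<.35)&(C[...,0]>.635)&(C[...,0]<.75)
Q=C[m];r=cv2.minAreaRect(Q[:,:2].astype(np.float32)); print('block',r,len(Q),Q[:,2].mean())
for a in[(92,318),(298,322),(300,300),(95,297)]: print('stop px',planez('top',105+a[0]/4.5,160+a[1]/4.5,.054))
E
```

```text
cab ((0.7621633410453796, -0.22654497623443604), (0.2667047679424286, 0.261791855096817), 8.181365013122559)
[[ 0.61154073 -0.11595821]
 [ 0.64879555 -0.3750857 ]
 [ 0.91278595 -0.33713174]
 [ 0.87553114 -0.07800424]]
handle end [ 0.58349012 -0.18633915  0.0565    ]
handle end [ 0.60010691 -0.31237818  0.0565    ]
427 [ 0.13796134 -0.9904376   0.5961028  -0.26019415] [ 0.59492258 -0.24526877  0.05426018] -0.3128369341516694 -0.18558138741109492 0.060090162181012374
corner [0.72488983 0.2761525  0.012     ]
corner [0.71746709 0.12563471 0.012     ]
corner [0.50029447 0.13318552 0.012     ]
corner [0.50574544 0.28563341 0.012     ]
holes [[0.71446074 0.26309302 0.012     ]
 [0.70905267 0.13907812 0.012     ]
 [0.51018706 0.14748294 0.012     ]
 [0.51387975 0.27203437 0.012     ]] [0.61189506 0.20542211 0.012     ]
fix ((0.6292344331741333, 0.21818681061267853), (0.1754237860441208, 0.25207778811454773), 87.87391662597656)
stop ((0.6073811054229736, 0.20668867230415344), (0.0903840884566307, 0.009925219230353832), 88.28041076660156) 236 0.05354739461993518
block ((0.6781113743782043, 0.20427386462688446), (0.11071363836526871, 0.02990979328751564), 88.37689208984375) 851 0.051480907439064284
stop px [0.60427216 0.2484714  0.054     ]
stop px [0.60007793 0.15940656 0.054     ]
stop px [0.60960197 0.15836548 0.054     ]
stop px [0.61333374 0.247054   0.054     ]
```

step_arm:
  series:
    - [[0.022,0.1,0.08,0,20],[0.022,0.2,0.16,0,40],[0.022,0.3,0.24,0,60],[0.022,0.4,0.32,0,75],[0.022,0.444,0.358,-0.03,84.3],[0.022,0.444,0.358,-0.06,84.3],[0.022,0.444,0.358,-0.08,84.3],[0.022,0.444,0.358,-0.08,84.3],[0.022,0.444,0.358,-0.08,84.3],[0.022,0.444,0.358,-0.08,84.3],[0.022,0.444,0.358,-0.08,84.3],[0.022,0.444,0.358,-0.08,84.3],[0.022,0.444,0.358,-0.08,84.3],[0.022,0.444,0.358,-0.08,84.3],[0.022,0.444,0.358,-0.08,84.3],[0.022,0.444,0.358,-0.08,84.3],[0.022,0.444,0.358,-0.08,84.3]]
  squeeze: 20

```text
clock: 1.52
position: [0.5923, -0.2489, 0.1594]
ee_rot: [-2.058, -2.371, 0.004]
force: [0.2, -0.1, -0.4]
width: 0.24
```

```bash
python3 - <<'E'
from h import *
snap('scene','s1'); crop('s1',110,180,290,315,4.4,'s1c')
E
```

```text
(no output)
```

View pics/s1c.png

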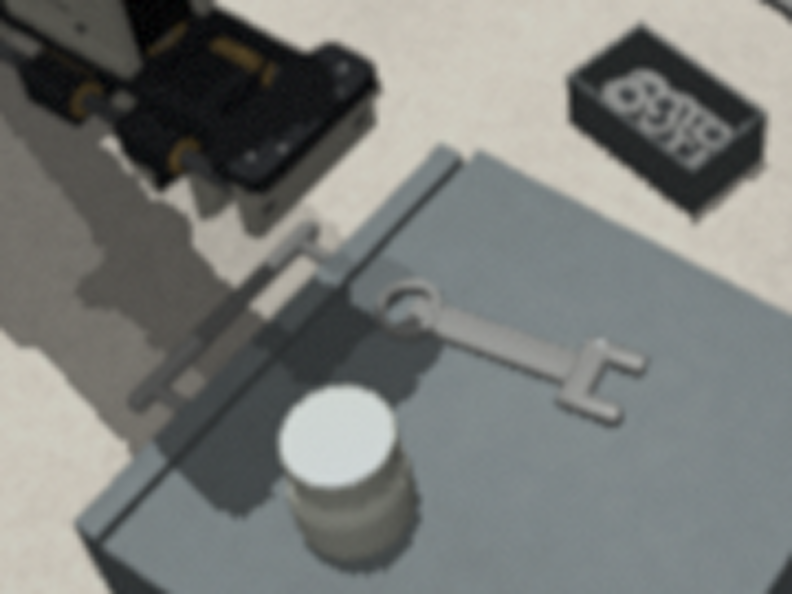

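```bash
python3 - <<'E'
from h import *
a=[planez('scene',110+u/4.4,180+v/4.4,.0545) for u,v in[(137,398),(308,226)]]
print(a,np.mean(a,0))
d=np.load('s1.npz')['d'];C=cloud('scene',d)
m=(C[...,2]>.046)&(C[...,2]<.064)&(C[...,1]<-.18)&(C[...,1]>-.32)&(C[...,0]>.56)&(C[...,0]<.612)
Q=C[m];print(len(Q),Q.mean(0),cv2.fitLine(Q[:,:2].astype(np.float32),cv2.DIST_HUBER,0,.01,.01).ravel())
E
```

```text
[array([ 0.60071301, -0.31025393,  0.0545    ]), array([ 0.58352474, -0.19092967,  0.0545    ])] [ 0.59211887 -0.2505918   0.0545    ]
341 [ 0.59424479 -0.25317081  0.05502686] [ 0.13078165 -0.9914112   0.59469724 -0.25839478]
```

Both cameras put the handle at about (0.593, -0.250). Going down, closing on it, then pulling.

step_arm:
  series:
    - [[0.022,0.001,0,-0.03,0],[0.022,0.001,0,-0.06,0],[0.022,0.001,0,-0.085,0],[0.022,0.001,0,-0.1,0],[0.022,0.001,0,-0.104,0],[0.022,0.001,0,-0.104,0],[0.022,0.001,0,-0.104,0],[0.0,0.001,0,-0.104,0],[0.0,0.001,0,-0.104,0],[0.0,0.001,0,-0.104,0],[0.0,0.001,0,-0.104,0],[0.0,0.001,0,-0.104,0]]

```text
clock: 2.57
position: [0.5936, -0.2505, 0.0572]
ee_rot: [2.061, 2.37, -0.003]
force: [-1.0, -0.4, 6.5]
width: 0.112
```

step_arm:
  series:
    - [[0.0,-0.008,-0.001,0,0],[0.0,-0.02,-0.003,0,0],[0.0,-0.035,-0.005,0,0],[0.0,-0.05,-0.007,0,0],[0.0,-0.065,-0.009,0,0],[0.0,-0.08,-0.011,0,0],[0.0,-0.095,-0.0135,0,0],[0.0,-0.11,-0.0155,0,0],[0.0,-0.12,-0.017,0,0],[0.0,-0.128,-0.018,0,0],[0.0,-0.134,-0.019,0,0],[0.0,-0.138,-0.0195,0,0],[0.0,-0.138,-0.0195,0,0]]

```text
clock: 3.65
position: [0.4548, -0.2702, 0.0572]
ee_rot: [2.061, 2.37, -0.005]
force: [-1.2, -1.8, -1.9]
width: 0.113
```

step_arm:
  series:
    - [[0.0,-0.004,-0.0005,0,0],[0.0,-0.008,-0.001,0,0],[0.0,-0.011,-0.0015,0,0],[0.0,-0.014,-0.002,0,0],[0.0,-0.016,-0.0023,0,0],[0.0,-0.016,-0.0023,0,0]]

```text
clock: 4.15
position: [0.4381, -0.2726, 0.0572]
ee_rot: [-2.062, -2.37, 0.005]
force: [-0.9, -0.9, -3.3]
width: 0.11
```

step_arm:
  series:
    - [[0.0,-0.002,-0.0003,0,0],[0.0,-0.004,-0.0006,0,0],[0.0,-0.005,-0.0007,0,0],[0.0,-0.005,-0.0007,0,0]]

```text
clock: 4.48
position: [0.436, -0.2729, 0.0573]
ee_rot: [2.058, 2.369, 0.0]
force: [11.2, -0.7, -15.1]
width: 0.112
```

step_arm:
  series:
    - [[0.0,-0.002,-0.0003,0,0],[0.0,-0.003,-0.0004,0,0],[0.0,-0.003,-0.0004,0,0]]

```text
clock: 4.73
position: [0.436, -0.2729, 0.0573]
ee_rot: [2.054, 2.367, 0.006]
force: [11.8, -1.4, -16.8]
width: 0.109
```

The drawer stopped after 159 mm of travel with the pull force rising, so it is at its stop. Releasing.

step_arm:
  series:
    - [[0.0,0.0,0,0,0],[0.024,0.0,0,0,0],[0.024,0.0,0,0,0],[0.024,0,0,0,0],[0.024,0,0,0,0],[0.024,0,0,0.03,0],[0.024,0,0,0.06,0],[0.024,0,0,0.09,0],[0.024,0,0,0.13,0],[0.08,-0.04,0.03,0.17,0],[0.08,-0.06,0.07,0.21,0],[0.08,-0.06,0.11,0.25,0],[0.08,-0.06,0.15,0.25,0],[0.08,-0.06,0.19,0.25,0],[0.08,-0.06,0.2,0.25,0],[0.08,-0.06,0.2,0.25,0]]

```text
clock: 6.07
position: [0.3758, -0.0666, 0.3092]
ee_rot: [2.044, 2.372, 0.008]
force: [-0.5, -0.1, -0.5]
width: 0.721
```

```bash
python3 - <<'E'
from h import *
snap('top','t2');snap('scene','s2'); crop('t2',290,170,450,310,4.8,'t2c'); crop('s2',40,200,240,350,3.9,'s2c')
E
```

```text
(no output)
```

View pics/t2c.png

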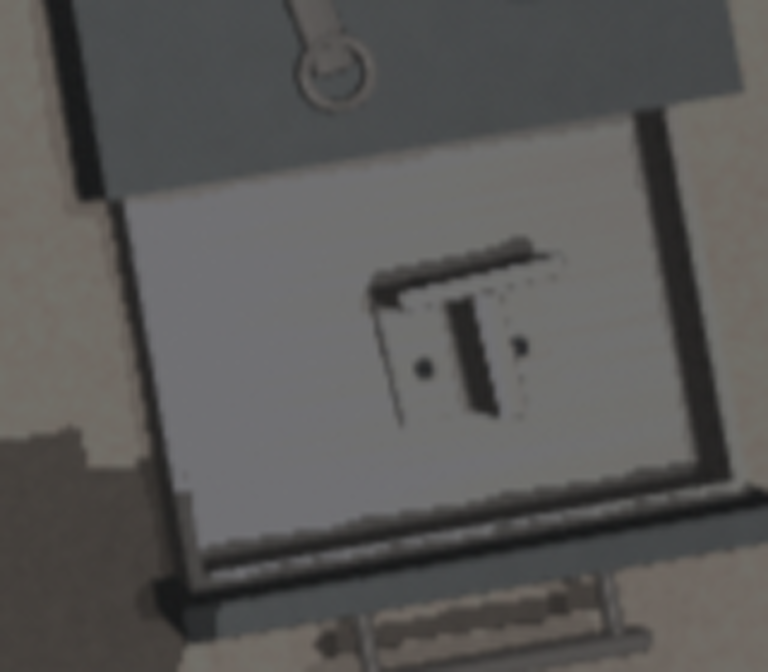

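View pics/s2c.png

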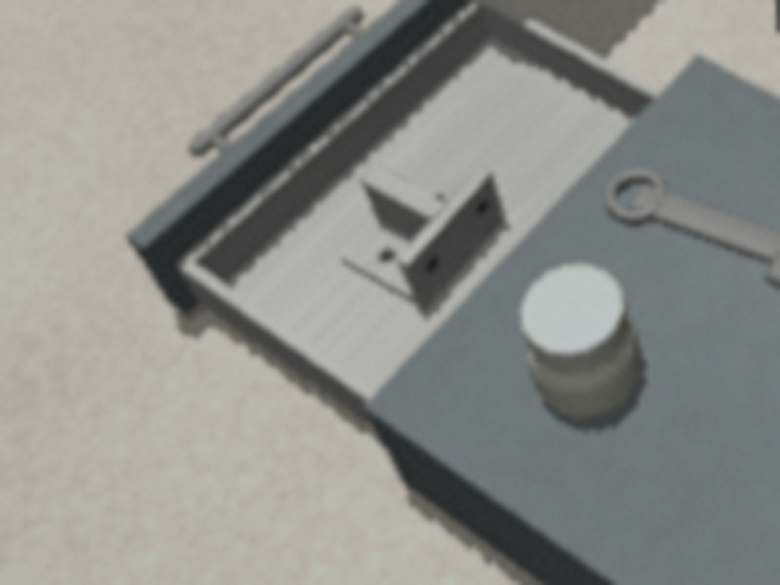

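```bash
python3 - <<'E'
from h import *
for n,t in(('top','t2'),('scene','s2')):
    d=np.load(t+'.npz')['d'];C=cloud(n,d)
    m=(C[...,2]>.055)&(C[...,2]<.067)&(C[...,1]<-.18)&(C[...,1]>-.33)&(C[...,0]>.5)&(C[...,0]<.615)
    Q=C[m]; print(n,len(Q),Q.mean(0)); print(cv2.minAreaRect(Q[:,:2].astype(np.float32)))
    np.save('q_'+n,Q)
    I=np.full((480,480,3),255,np.uint8)
    for p in Q: cv2.circle(I,(int((-.18-p[1])/.15*480),int((.615-p[0])/.15*480)),2,(0,0,0),-1)
    cv2.imwrite(f'pics/q_{n}.png',I)
im=cv2.imread('pics/t2.png')[215:265,360:415].astype(float)
im=np.clip((im-60)*2.2,0,255).astype(np.uint8)
cv2.imwrite('pics/t2d.png',cv2.resize(im,None,fx=10,fy=10,interpolation=cv2.INTER_CUBIC))
E
python3 -c "
import cv2,numpy as np
a=cv2.imread('pics/q_top.png');b=cv2.imread('pics/q_scene.png');cv2.imwrite('pics/q.png',cv2.resize(np.hstack([a,b]),(800,400)))"
```

```text
top 328 [ 0.57934883 -0.27239004  0.05994384]
((0.5697594285011292, -0.27467992901802063), (0.0598505400121212, 0.06919503957033157), 11.506012916564941)
scene 284 [ 0.58050925 -0.27429742  0.06068461]
((0.5690029263496399, -0.2749709188938141), (0.060738705098629, 0.07015201449394226), 11.514180183410645)
```

View pics/q.png

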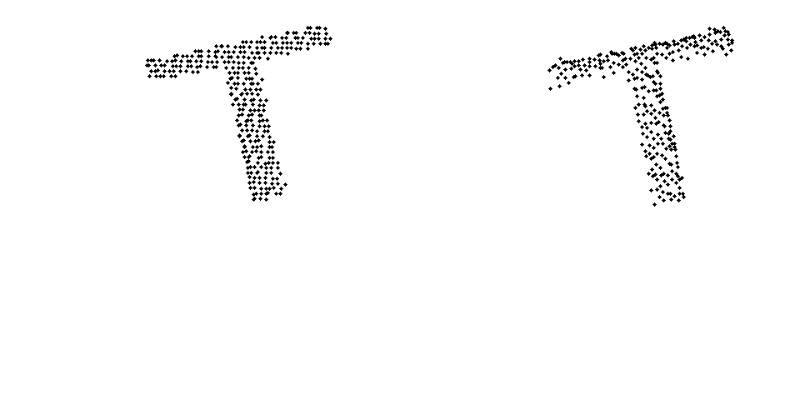

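View pics/t2d.png

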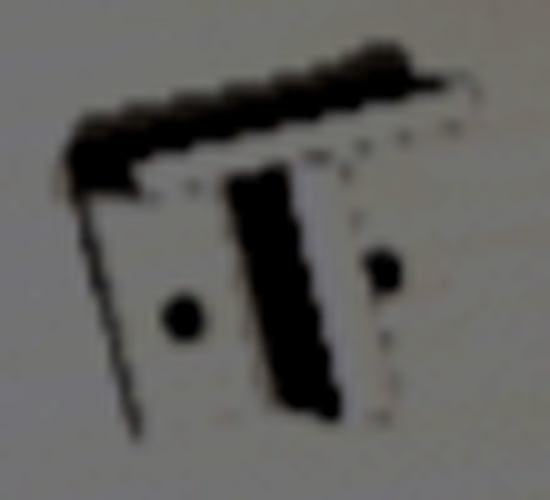

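step_arm:
  series:
    - [[0.05,0.03,-0.035,0,-7],[0.05,0.06,-0.07,-0.02,-14],[0.05,0.09,-0.105,-0.04,-21],[0.05,0.12,-0.14,-0.06,-28],[0.05,0.15,-0.17,-0.08,-35],[0.05,0.17,-0.19,-0.1,-42],[0.05,0.188,-0.209,-0.12,-49],[0.05,0.188,-0.209,-0.14,-56],[0.05,0.188,-0.209,-0.15,-63],[0.05,0.188,-0.209,-0.16,-70],[0.05,0.188,-0.209,-0.17,-77],[0.05,0.188,-0.209,-0.18,-84],[0.05,0.188,-0.209,-0.18,-87],[0.05,0.188,-0.209,-0.18,-87],[0.05,0.188,-0.209,-0.18,-87]]

```text
clock: 7.42
position: [0.5632, -0.2811, 0.1273]
ee_rot: [3.116, 0.312, -0.009]
force: [0.6, -0.1, 0.3]
width: 0.544
```

```bash
python3 - <<'E'
from h import *
o=observe(); r=o['ee_rot'];M=R.from_rotvec(r).as_matrix();y=M[:,1]
print(o['position'],np.degrees(np.arctan2(y[1],y[0])),M[:,2],o['joints'],o['force'])
snap('scene','s3'); crop('s3',40,180,260,345,3.6,'s3c')
E
```

```text
[ 0.56320247 -0.28110194  0.12731571] -78.57655344895053 [-0.00448523 -0.01072942 -0.99993238] [ 0.51641555  0.56103572 -0.21490556  1.67459814  0.15737848  0.92311242
 -1.13332948] [ 0.59216444 -0.06887977  0.33624193]
```

View pics/s3c.png

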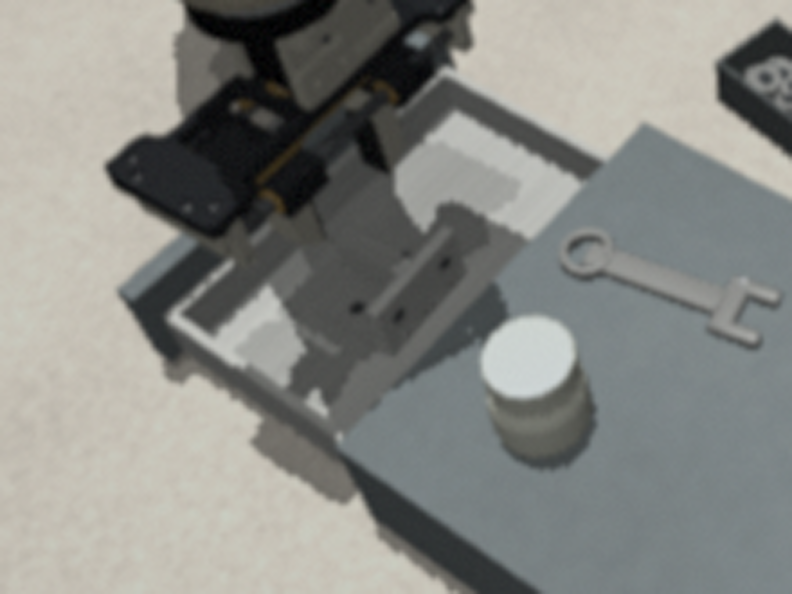

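step_arm:
  series:
    - [[0.05,0.001,0.005,0,0],[0.05,0.001,0.005,-0.02,0],[0.05,0.001,0.005,-0.04,0],[0.05,0.001,0.005,-0.06,0],[0.05,0.001,0.005,-0.075,0],[0.05,0.001,0.005,-0.082,0],[0.05,0.001,0.005,-0.085,0],[0.05,0.001,0.005,-0.085,0],[0.05,0.001,0.005,-0.085,0]]
  squeeze: 40

```text
clock: 8.22
position: [0.5651, -0.2761, 0.0436]
ee_rot: [3.115, 0.313, -0.006]
force: [-1.0, -1.0, -0.2]
width: 0.544
```

step_arm:
  series:
    - [[0.04,0,0,-0.002,0],[0.03,0,0,-0.002,0],[0.02,0,0,-0.002,0],[0.0,0,0,-0.002,0],[0.0,0,0,-0.002,0],[0.0,0,0,-0.002,0],[0.0,0,0,-0.002,0],[0.0,0,0,-0.002,0],[0.0,0,0,-0.002,0]]

```text
clock: 8.97
position: [0.5653, -0.2761, 0.0419]
ee_rot: [3.115, 0.312, -0.005]
force: [-1.3, 0.3, 4.9]
width: 0.132
```

step_arm:
  series:
    - [[0.0,0,0,0.015,0],[0.0,0,0,0.04,0],[0.0,0,0,0.07,0],[0.0,0,0,0.1,0],[0.0,0,0,0.13,0],[0.0,0,0,0.13,0],[0.0,0,0,0.13,0]]

```text
clock: 9.55
position: [0.5659, -0.2764, 0.1731]
ee_rot: [3.114, 0.312, -0.001]
force: [-1.3, 0.3, -4.3]
width: 0.129
```

```bash
python3 - <<'E'
from h import *
o=observe();print(o['position'],o['force'],o['width'],o['joints'])
snap('scene','s4'); crop('s4',40,150,260,315,3.6,'s4c')
E
```

```text
[ 0.56592588 -0.27640737  0.17312791] [-1.33865306  0.31265838 -4.28763642] 0.1294154185859847 [ 0.51497467  0.51202018 -0.22406115  1.63243621  0.14277211  1.00828873
 -1.12813232]
```

View pics/s4c.png

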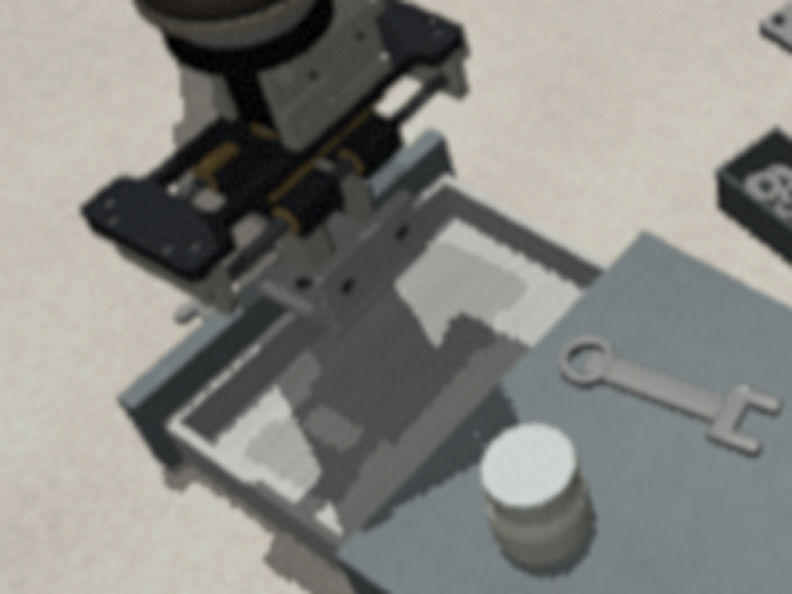

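The bracket is held upright, face at about (360,265) in the crop. Now carrying it over to the fixture.

step_arm:
  series:
    - [[0,0,0.015,0,0],[0,-0.002,0.04,0,-1],[0,-0.004,0.07,0,-2],[0,-0.006,0.1,0,-3],[0,-0.008,0.13,0,-4],[0,-0.01,0.16,0,-5],[0,-0.012,0.19,0,-6],[0,-0.014,0.22,0,-7],[0,-0.016,0.25,0,-8],[0,-0.018,0.28,0,-9],[0,-0.0185,0.31,0,-10],[0,-0.0185,0.34,0,-11],[0,-0.0185,0.37,0,-12],[0,-0.0185,0.4,0,-13],[0,-0.0185,0.43,0,-13.5],[0,-0.0185,0.455,0,-13.5],[0,-0.0185,0.475,0,-13.5],[0,-0.0185,0.485,0,-13.5],[0,-0.0185,0.485,0,-13.5],[0,-0.0185,0.485,0,-13.5]]

```text
clock: 11.27
position: [0.5455, 0.2083, 0.1701]
ee_rot: [3.129, -0.055, -0.011]
force: [0.4, -0.7, -2.7]
width: 0.125
```

step_arm:
  series:
    - [[0,0,0,-0.02,0],[0,0,0,-0.045,0],[0,0,0,-0.07,0],[0,0,0,-0.09,0],[0,0,0,-0.1,0],[0,0,0,-0.1,0],[0,0,0,-0.1,0]]

```text
clock: 11.85
position: [0.5456, 0.2071, 0.0701]
ee_rot: [3.128, -0.057, -0.012]
force: [0.5, 0.4, -2.3]
width: 0.128
```

```bash
python3 - <<'E'
from h import *
o=observe();y=R.from_rotvec(o['ee_rot']).as_matrix()
print(o['position'],o['force'],o['width'],np.degrees(np.arctan2(y[1,1],y[0,1])),y[:,2])
snap('scene','s5'); crop('s5',220,100,370,212,5.2,'s5c')
snap('top','t5'); crop('t5',100,160,210,290,4.6,'t5c')
E
```

```text
[0.54563406 0.20710611 0.07013673] [ 0.46941303  0.44918583 -2.27238176] 0.1279787422709932 -92.08158924509526 [-0.00799539 -0.01245972 -0.99989041]
```

View pics/s5c.png

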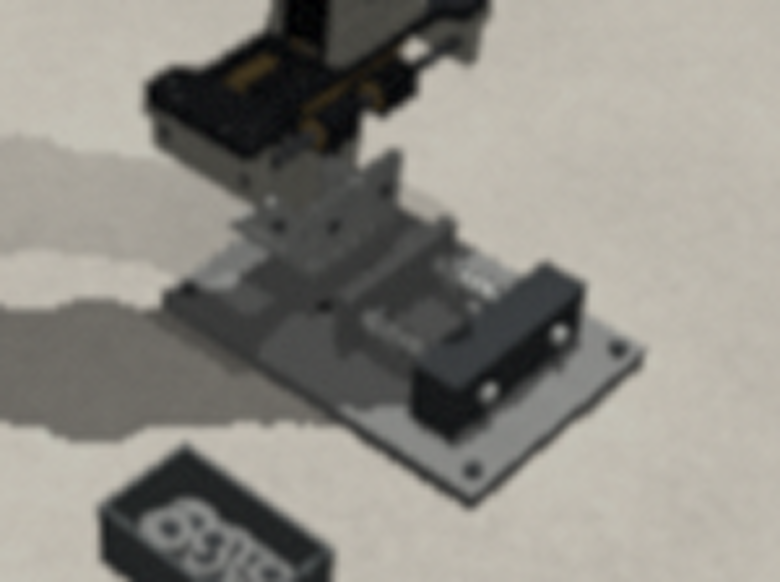

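View pics/t5c.png

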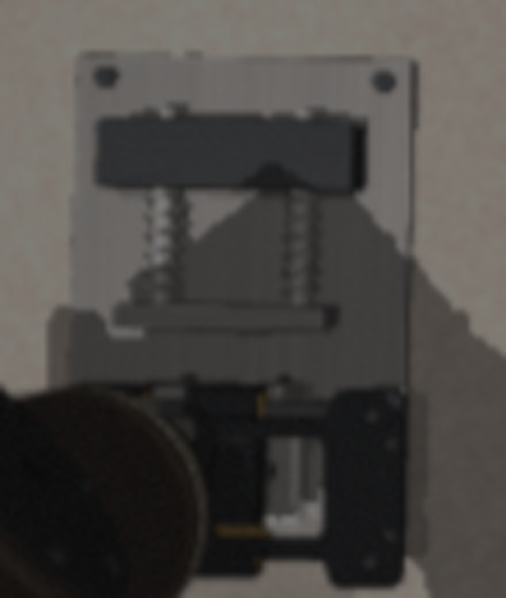

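```bash
cat > m.py <<'E'
from h import *
def lf(Q,res=.004):
    l=cv2.fitLine(Q[:,:2].astype(np.float32),cv2.DIST_HUBER,0,.001,.001).ravel()
    dx,dy=l[:2]*np.sign(l[1]); return np.degrees(np.arctan2(-dx,dy)),Q.mean(0),len(Q),Q[:,1].min(),Q[:,1].max()
def sel(C,x,y,z):
    return C[(C[...,0]>x[0])&(C[...,0]<x[1])&(C[...,1]>y[0])&(C[...,1]<y[1])&(C[...,2]>z[0])&(C[...,2]<z[1])]
E
python3 - <<'E'
from m import *
C=cloud('scene',np.load('s5.npz')['d'])
F=sel(C,(.57,.592),(.15,.26),(.056,.08)); print('bracket face',lf(F)); print(np.percentile(F[:,0],[2,50,98]))
S=sel(C,(.595,.625),(.14,.27),(.02,.05)); print('stop back',lf(S)); print(np.percentile(S[:,0],[2,50,98]))
S=sel(C,(.59,.625),(.14,.27),(.050,.058)); print('stop top',lf(S),cv2.minAreaRect(S[:,:2].astype(np.float32)))
B=sel(C,(.68,.71),(.14,.27),(.02,.047)); print('block back',lf(B))
B=sel(C,(.64,.72),(.14,.27),(.049,.056)); print('block top',lf(B),cv2.minAreaRect(B[:,:2].astype(np.float32)))
F=sel(C,(.57,.592),(.15,.26),(.04,.1));A=np.c_[F[:,1:],np.ones(len(F))];print('plane x=ay+bz+c',np.linalg.lstsq(A,F[:,0],rcond=None)[0],F[:,2].min(),F[:,2].max())
C=cloud('top',np.load('t5.npz')['d'])
S=sel(C,(.59,.625),(.14,.27),(.049,.060)); print('T stop top',lf(S),cv2.minAreaRect(S[:,:2].astype(np.float32)))
B=sel(C,(.64,.72),(.14,.27),(.045,.06)); print('T block top',lf(B),cv2.minAreaRect(B[:,:2].astype(np.float32)))
E
```

```text
bracket face (np.float32(-3.1966283), array([0.57716099, 0.20240666, 0.06779154]), 113, np.float64(0.17125137380726158), np.float64(0.24090986175724943))
[0.57124322 0.5774694  0.57962929]
stop back (np.float32(-2.9727278), array([0.61133935, 0.20085122, 0.03624176]), 191, np.float64(0.16070645463517969), np.float64(0.25108674394877645))
[0.60093374 0.61069157 0.62369848]
stop top (np.float32(-1.9206055), array([0.60665794, 0.20354594, 0.05430695]), 104, np.float64(0.16078931857297624), np.float64(0.25292859616970037)) ((0.6061756014823914, 0.20677241683006287), (0.09212832152843475, 0.011464468203485012), 87.7076416015625)
block back (np.float32(-3.20811), array([0.68967326, 0.19517516, 0.03423944]), 180, np.float64(0.1470879760353358), np.float64(0.2588108904001027))
block top (np.float32(-2.3970182), array([0.67652688, 0.20093622, 0.05277879]), 329, np.float64(0.14782463525084394), np.float64(0.2589436676631725)) ((0.6753867864608765, 0.20343342423439026), (0.11079175770282745, 0.03309488296508789), 87.06434631347656)
plane x=ay+bz+c [ 0.05079007 -0.04167544  0.56922168] 0.04303223426285163 0.09334271230784896
T stop top (np.float32(-1.9186795), array([0.60820621, 0.20605412, 0.05348418]), 234, np.float64(0.1616188241845711), np.float64(0.25171144133593504)) ((0.6074497103691101, 0.20669198036193848), (0.09012360125780106, 0.009897660464048386), 88.18470001220703)
T block top (np.float32(-2.8396006), array([0.67764295, 0.20325118, 0.05159381]), 854, np.float64(0.14881826889314242), np.float64(0.25902506057833413)) ((0.6779856085777283, 0.20368309319019318), (0.11006930470466614, 0.02983587607741356), 88.28591918945312)
```

step_arm:
  series:
    - [[0,0,0.0015,-0.01,0],[0,0,0.0015,-0.018,0],[0,0,0.0015,-0.024,0],[0,0,0.0015,-0.028,0],[0,0,0.0015,-0.028,0],[0,0,0.0015,-0.028,0]]

```text
clock: 12.45
position: [0.5461, 0.2097, 0.043]
ee_rot: [3.13, -0.056, -0.01]
force: [-0.4, 0.1, -3.4]
width: 0.127
```

step_arm:
  series:
    - [[0,0,0.0005,-0.001,0],[0,0,0.0005,-0.002,0],[0,0,0.0005,-0.003,0],[0,0,0.0005,-0.003,0]]

```text
clock: 12.78
position: [0.5462, 0.2101, 0.0399]
ee_rot: [3.13, -0.056, -0.01]
force: [0.4, -0.9, -2.5]
width: 0.129
```

step_arm:
  series:
    - [[0,0,-0.0013,-0.0007,0],[0,0,-0.0013,-0.0015,0],[0,0,-0.0013,-0.0015,0],[0,0,-0.0013,-0.0015,0]]

```text
clock: 13.12
position: [0.5463, 0.2086, 0.039]
ee_rot: [3.129, -0.056, -0.009]
force: [-3.0, -2.8, 5.2]
width: 0.125
```

step_arm:
  series:
    - [[0,0,0,-0.0007,0],[0,0,0,-0.0015,0],[0,0,0,-0.0015,0],[0,0,0,-0.0015,0]]

```text
clock: 13.45
position: [0.5463, 0.2086, 0.0388]
ee_rot: [3.129, -0.056, -0.008]
force: [-6.4, -3.4, 15.8]
width: 0.121
```

step_arm:
  series:
    - [[0,0,0,0.0,0],[0,0.003,-0.0001,0.0002,0],[0,0.006,-0.0002,0.0002,0],[0,0.009,-0.0003,0.0002,0],[0,0.012,-0.0005,0.0002,0],[0,0.012,-0.0005,0.0002,0]]

```text
clock: 13.95
position: [0.5592, 0.2082, 0.039]
ee_rot: [3.13, -0.057, -0.007]
force: [0.3, -0.5, 0.6]
width: 0.127
```

```bash
python3 - <<'E'
from m import *
o=observe();y=R.from_rotvec(o['ee_rot']).as_matrix()
print(o['position'],o['force'],o['ft_torque'],o['width'],np.degrees(np.arctan2(y[1,1],y[0,1])),y[:,2])
_,d=snap('scene','s6'); crop('s6',220,100,370,212,5.2,'s6c')
_,dt=snap('top','t6'); crop('t6',100,160,210,290,4.6,'t6c')
C=cloud('scene',d)
F=sel(C,(.57,.605),(.14,.27),(.0545,.061));print('top edges',lf(F),cv2.minAreaRect(F[:,:2].astype(np.float32)))
S=sel(C,(.595,.625),(.14,.27),(.050,.058)); print('stop top',lf(S),cv2.minAreaRect(S[:,:2].astype(np.float32)))
E
```

```text
[0.5592083  0.20822133 0.03899576] [ 0.30843533 -0.45141718  0.59280961] [ 0.21093589 -0.03297893  0.04775089] 0.12682299866903893 -92.07312426840761 [-0.00457694 -0.01116591 -0.99992718]
top edges (np.float32(-2.3506618), array([0.58804022, 0.20490942, 0.05781607]), 98, np.float64(0.16445493404300854), np.float64(0.2427967412740289)) ((0.5872894525527954, 0.2034648060798645), (0.034380290657281876, 0.07853986322879791), 0.9413872957229614)
stop top (np.float32(-2.7884834), array([0.60671871, 0.20455664, 0.05433438]), 102, np.float64(0.16127663366392292), np.float64(0.2522510904877588)) ((0.6054809093475342, 0.20677119493484497), (0.09090247005224228, 0.012525752186775208), 88.25385284423828)
```

View pics/s6c.png

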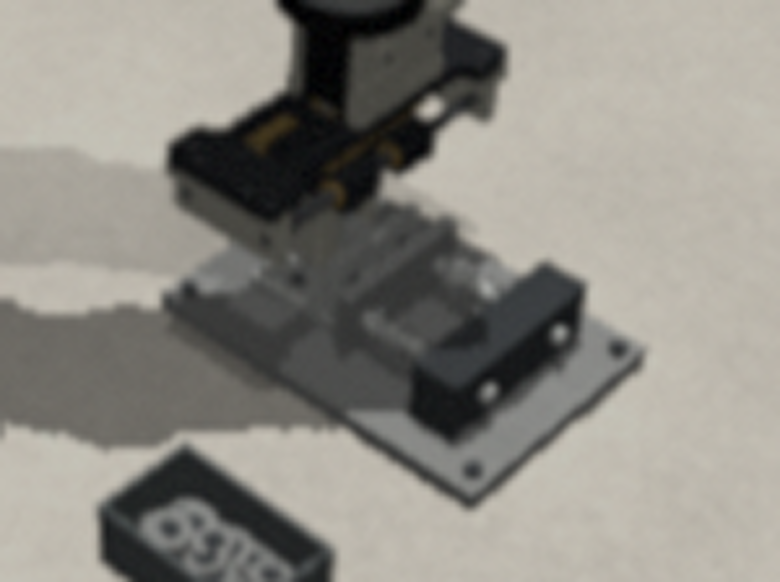

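View pics/t6c.png

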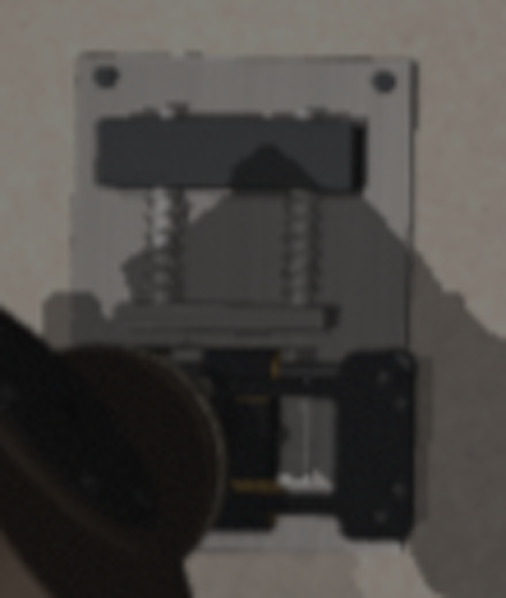

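step_arm:
  series:
    - [[0,0.002,-0.0001,-0.0003,0],[0,0.004,-0.0001,-0.0003,0],[0,0.006,-0.0002,-0.0003,0],[0,0.007,-0.0002,-0.0003,0],[0,0.007,-0.0002,-0.0003,0]]

```text
clock: 14.47
position: [0.5658, 0.2083, 0.0389]
ee_rot: [3.13, -0.056, -0.007]
force: [-3.4, -0.3, 5.2]
width: 0.129
```

step_arm:
  series:
    - [[0,0.001,0,-0.0002,0],[0,0.002,-0.0001,-0.0002,0],[0,0.003,-0.0001,-0.0002,0],[0,0.003,-0.0001,-0.0002,0]]

```text
clock: 14.8
position: [0.5683, 0.2083, 0.0389]
ee_rot: [3.13, -0.056, -0.008]
force: [-4.8, -0.3, 5.5]
width: 0.13
```

step_arm:
  series:
    - [[0,0.001,0,0,0],[0,0.002,-0.0001,0,0],[0,0.003,-0.0001,0,0],[0,0.003,-0.0001,0,0]]

```text
clock: 15.13
position: [0.5708, 0.2084, 0.039]
ee_rot: [3.13, -0.055, -0.01]
force: [-4.5, -0.9, 6.0]
width: 0.127
```

step_arm:
  series:
    - [[0,0.001,-0.0005,0.0001,0],[0,0.002,-0.001,0.0001,0],[0,0.003,-0.001,0.0001,0],[0,0.003,-0.001,0.0001,0]]

```text
clock: 15.47
position: [0.5727, 0.208, 0.039]
ee_rot: [3.13, -0.054, -0.013]
force: [-6.6, 0.4, 6.5]
width: 0.129
```

```bash
cat > chk.py <<'E'
from m import *
import sys
t=sys.argv[1]
o=observe();y=R.from_rotvec(o['ee_rot']).as_matrix()
print(o['clock'],o['position'],o['force'],o['ft_torque'],o['width'],np.degrees(np.arctan2(y[1,1],y[0,1])),y[:,2])
_,d=snap('scene','s'+t); crop('s'+t,260,125,350,192,8.5,f's{t}c')
_,dt=snap('top','t'+t); crop('t'+t,110,180,200,250,8,f't{t}c')
C=cloud('top',dt)
S=sel(C,(.595,.642),(.14,.27),(.0515,.0555)); print('T stop top',lf(S),cv2.minAreaRect(S[:,:2].astype(np.float32)))
C=cloud('scene',d)
S=sel(C,(.595,.642),(.14,.27),(.050,.0558)); print('S stop top',lf(S),cv2.minAreaRect(S[:,:2].astype(np.float32)))
F=sel(C,(.57,.63),(.16,.25),(.0562,.062));print('S bracket top',lf(F),cv2.minAreaRect(F[:,:2].astype(np.float32)))
E
python3 chk.py 7
```

```text
15.4667 [0.5726504  0.20804487 0.03901699] [-6.61561455  0.36166899  6.54532548] [0.48438417 1.3636893  0.01986306] 0.12934659967898554 -91.97811480903003 [-0.0084906  -0.01083797 -0.99990522]
T stop top (np.float32(-3.1584477), array([0.61289397, 0.20120574, 0.05340384]), 148, np.float64(0.1615457346574935), np.float64(0.25127883084848907)) ((0.6103112101554871, 0.20654387772083282), (0.08984148502349854, 0.01175691932439804), 88.32952880859375)
S stop top (np.float32(-2.451523), array([0.61069175, 0.20458842, 0.05379287]), 88, np.float64(0.16092350408637418), np.float64(0.2510115025541872)) ((0.6088735461235046, 0.2060990333557129), (0.09012362360954285, 0.014718152582645416), 87.13185119628906)
S bracket top (np.float32(-3.2648077), array([0.59716709, 0.20484124, 0.05855533]), 115, np.float64(0.161387813369765), np.float64(0.24595756337378244)) ((0.59447181224823, 0.20473812520503998), (0.0843854621052742, 0.0405728705227375), 85.92537689208984)
```

View pics/t7c.png

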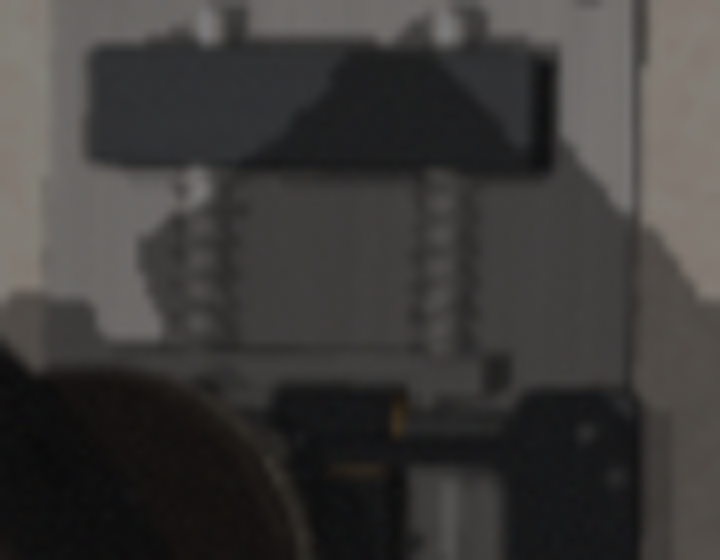

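View pics/s7c.png

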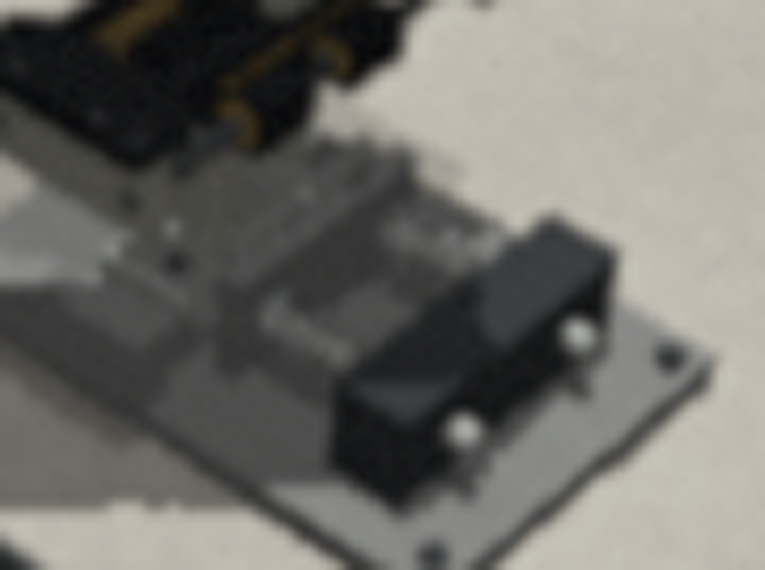

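step_arm:
  series:
    - [[0,0.001,0,-0.0002,0],[0,0.002,-0.0001,-0.0002,0],[0,0.003,-0.0002,-0.0002,0],[0,0.004,-0.0002,-0.0002,0],[0,0.0045,-0.0002,-0.0002,0],[0,0.0045,-0.0002,-0.0002,0]]

```text
clock: 16.07
position: [0.5751, 0.208, 0.039]
ee_rot: [3.129, -0.053, -0.018]
force: [-11.7, -1.8, 13.5]
width: 0.123
```

step_arm:
  series:
    - [[0,0.001,0,0,0],[0,0.002,-0.0001,0,0],[0,0.003,-0.0002,0,0],[0,0.0035,-0.0002,0,0],[0,0.0035,-0.0002,0,0]]

```text
clock: 16.48
position: [0.5761, 0.2079, 0.0391]
ee_rot: [3.128, -0.052, -0.025]
force: [-12.1, -0.6, 12.9]
width: 0.129
```

```bash
python3 chk.py 8
```

```text
16.4833 [0.57613506 0.20790675 0.03911396] [-12.13166416  -0.61656263  12.85297271] [ 0.07071793  2.38376258 -0.09117861] 0.12901773589117152 -91.9097318530926 [-0.01598448 -0.01245788 -0.99979463]
T stop top (np.float32(-3.67261), array([0.61665154, 0.19816598, 0.05349926]), 126, np.float64(0.16329207431437753), np.float64(0.24697091855611616)) ((0.6151542663574219, 0.20516198873519897), (0.08393333852291107, 0.009844857268035412), 88.3218994140625)
S stop top (np.float32(-2.3445485), array([0.61327474, 0.20386964, 0.05382476]), 93, np.float64(0.1623784466030313), np.float64(0.24938614364439599)) ((0.6082634329795837, 0.20603233575820923), (0.08684476464986801, 0.02245313487946987), 87.24813842773438)
S bracket top (np.float32(-4.4116707), array([0.60098468, 0.20727158, 0.05877517]), 102, np.float64(0.17324828061275904), np.float64(0.24839205636001577)) ((0.6022698283195496, 0.21292681992053986), (0.07472632080316544, 0.039956629276275635), 76.63807678222656)
```

View pics/t8c.png

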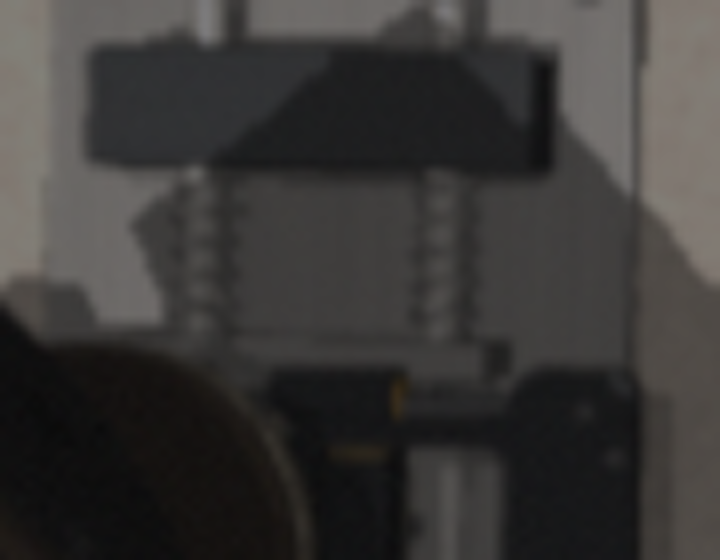

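View pics/s8c.png

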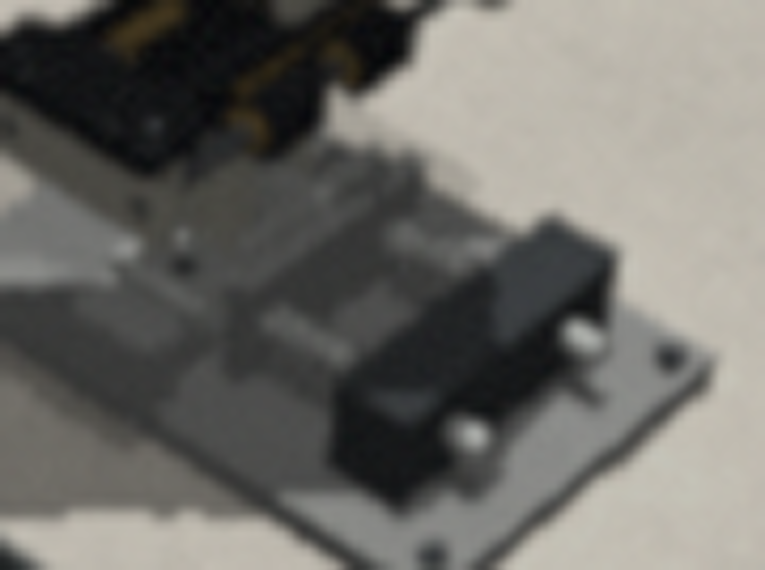

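step_arm:
  series:
    - [[0,0.003,-0.0001,-0.0001,0],[0,0.004,-0.0002,-0.0001,0],[0,0.005,-0.0003,-0.0001,0],[0,0.006,-0.0003,-0.0001,0],[0,0.006,-0.0003,-0.0001,0],[0,0.006,-0.0003,-0.0001,0]]

```text
clock: 17.08
position: [0.5789, 0.2078, 0.0392]
ee_rot: [3.127, -0.051, -0.033]
force: [-15.9, -1.9, 16.5]
width: 0.126
```

```bash
python3 chk.py 9; python3 - <<'E'
from m import *
for t in('s7','s9'):
    C=cloud('scene',np.load(t+'.npz')['d'])
    import itertools
    K=sel(C,(.50,.60),(.16,.26),(.013,.026)); A=np.c_[K[:,:2]-[.56,.2],np.ones(len(K))]
    # foot strip pixels (visible side, right of rib)
    K=K[K[:,2]>.0155]; A=np.c_[K[:,:2]-[.56,.2],np.ones(len(K))]
    print(t,len(K),np.linalg.lstsq(A,K[:,2],rcond=None)[0],K[:,:2].min(0),K[:,:2].max(0))
    P=sel(C,(.50,.60),(.12,.16),(.006,.018)); A=np.c_[P[:,:2]-[.56,.2],np.ones(len(P))]
    print('plate',len(P),np.linalg.lstsq(A,P[:,2],rcond=None)[0])
E
```

```text
17.0833 [0.57887671 0.20780358 0.03922804] [-15.90777173  -1.92886548  16.53613871] [ 0.04723042  2.96687631 -0.13944139] 0.12591099895841887 -91.8597761488969 [-0.02123435 -0.013566   -0.99968248]
T stop top (np.float32(-4.2224884), array([0.61900191, 0.19561313, 0.0535133 ]), 123, np.float64(0.1614970961694871), np.float64(0.24338025316770193)) ((0.6179776787757874, 0.2025461196899414), (0.08231193572282791, 0.010092171840369701), 86.83800506591797)
S stop top (np.float32(-1.5215588), array([0.61531321, 0.20347969, 0.05393522]), 95, np.float64(0.16141012315341624), np.float64(0.24993927830265122)) ((0.6088271737098694, 0.20605990290641785), (0.08851929754018784, 0.02715475857257843), 87.36659240722656)
S bracket top (np.float32(-4.64958), array([0.60430282, 0.20525032, 0.05849827]), 100, np.float64(0.16042271954221282), np.float64(0.24600135283364039)) ((0.5991395711898804, 0.20467831194400787), (0.08549851924180984, 0.04387470334768295), 84.7140884399414)
s7 108 [0.0319506  0.02993102 0.01944229] [0.50228652 0.16553875] [0.59411216 0.20587795]
plate 262 [-0.00688358  0.07865821  0.01683835]
s9 108 [-0.00976496  0.04477855  0.02009344] [0.53245324 0.16069706] [0.59870702 0.20575173]
plate 265 [-0.00400151  0.07987923  0.01699064]
```

The stop is in about 10.5 mm, but the tool tilt has been growing and is now about 1.2°. Each call restarts from the measured pose, so the tilt accumulates. I'll back off, settle and push again in one smooth call with less downforce.

step_arm:
  series:
    - [[0,-0.003,0.0001,0.0002,0],[0,-0.006,0.0002,0.0005,0],[0,-0.01,0.0004,0.001,0],[0,-0.015,0.0006,0.002,0],[0,-0.018,0.0007,0.002,0],[0,-0.018,0.0007,0.002,0],[0,-0.018,0.0007,0.002,0]]

```text
clock: 17.77
position: [0.561, 0.2084, 0.0412]
ee_rot: [3.127, -0.051, -0.032]
force: [0.1, 0.7, -2.7]
width: 0.126
```

```bash
python3 chk.py 10
```

```text
17.7667 [0.56098813 0.20840729 0.0411891 ] [ 0.11339328  0.6952806  -2.66902456] [ 0.08147237  0.03491247 -0.03330807] 0.12576766013394775 -91.8539856245098 [-0.02091947 -0.01369172 -0.99968741]
T stop top (np.float32(-2.0021446), array([0.60816115, 0.20608991, 0.0534371 ]), 183, np.float64(0.16175963440396718), np.float64(0.2516359408825002)) ((0.6076067686080933, 0.20674462616443634), (0.0899367406964302, 0.009818820282816887), 87.99813842773438)
S stop top (np.float32(-1.8698299), array([0.60651844, 0.20246977, 0.05371081]), 81, np.float64(0.160543743964715), np.float64(0.2532431947352792)) ((0.6063248515129089, 0.20680449903011322), (0.09267690777778625, 0.01205830741673708), 87.8045425415039)
S bracket top (np.float32(0.8212594), array([0.58921999, 0.207838  , 0.05939504]), 90, np.float64(0.1649107619268269), np.float64(0.24715661486631973)) ((0.5904884934425354, 0.20692631602287292), (0.08242449909448624, 0.041425663977861404), 87.28205871582031)
```

step_arm:
  series:
    - [[0,0,0,-0.0015,0],[0,0,0,-0.003,0],[0,0,0,-0.0045,0],[0,0,0,-0.006,0],[0,0,0,-0.006,0],[0,0,0,-0.006,0]]

```text
clock: 18.37
position: [0.5617, 0.2081, 0.0384]
ee_rot: [3.127, -0.052, -0.03]
force: [-11.7, -7.7, 34.5]
width: 0.128
```

```bash
cat > o.py <<'E'
from h import *
o=observe();y=R.from_rotvec(o['ee_rot']).as_matrix()
print(o['clock'],o['position'].round(4),o['force'].round(1),o['ft_torque'].round(2),np.degrees(np.arctan2(y[1,1],y[0,1])),y[:,2].round(4))
E
python3 o.py
```

```text
18.3667 [0.5617 0.2081 0.0384] [-11.7  -7.7  34.5] [-0.83  2.54  0.06] -91.91015236058188 [-0.0192 -0.014  -0.9997]
```

step_arm:
  series:
    - [[0,-0.003,0,0,0],[0,-0.005,0,0,0],[0,-0.007,0,0,0],[0,-0.009,0,0,0]]

```text
clock: 18.7
position: [0.5539, 0.2083, 0.0388]
ee_rot: [3.128, -0.053, -0.026]
force: [2.2, -0.5, 3.5]
width: 0.13
```

```bash
python3 o.py
```

```text
18.7 [0.5539 0.2083 0.0388] [ 2.2 -0.5  3.5] [ 0.19 -0.75 -0.06] -91.9409557387257 [-0.0167 -0.013  -0.9998]
```

step_arm:
  series:
    - [[0,-0.003,0,-0.001,0],[0,-0.005,0,-0.001,0],[0,-0.007,0,-0.001,0],[0,-0.009,0,-0.001,0]]

```text
clock: 19.03
position: [0.5472, 0.2087, 0.0387]
ee_rot: [3.129, -0.055, -0.019]
force: [4.3, -1.0, 6.8]
width: 0.127
```

```bash
python3 o.py
```

```text
19.0333 [0.5472 0.2087 0.0387] [ 4.3 -1.   6.8] [ 0.08 -1.03 -0.13] -92.00180910116656 [-0.0125 -0.0116 -0.9999]
```

step_arm:
  series:
    - [[0,-0.003,0,-0.002,0],[0,-0.005,0,-0.002,0],[0,-0.006,0,-0.002,0],[0,-0.008,0,-0.002,0]]

```text
clock: 19.37
position: [0.5433, 0.2091, 0.0387]
ee_rot: [3.131, -0.058, -0.008]
force: [7.7, -2.1, 14.0]
width: 0.129
```

```bash
python3 o.py
```

```text
19.3667 [0.5433 0.2091 0.0387] [ 7.7 -2.1 14. ] [-0.02 -1.41 -0.1 ] -92.10534347874278 [-0.0053 -0.0095 -0.9999]
```

step_arm:
  series:
    - [[0,-0.002,0,-0.001,0],[0,-0.003,0,-0.001,0],[0,-0.005,0,-0.001,0],[0,-0.006,0,-0.001,0]]

```text
clock: 19.7
position: [0.5396, 0.2094, 0.0389]
ee_rot: [3.133, -0.059, -0.001]
force: [6.4, -1.7, 8.4]
width: 0.128
```

```bash
python3 o.py
```

```text
19.7 [0.5396 0.2094 0.0389] [ 6.4 -1.7  8.4] [ 0.03 -0.93 -0.06] -92.16626253072927 [-8.e-04 -8.e-03 -1.e+00]
```

step_arm:
  series:
    - [[0,-0.002,-0.0003,-0.001,0],[0,-0.003,-0.0004,-0.001,0],[0,-0.005,-0.0005,-0.001,0],[0,-0.005,-0.0005,-0.001,0]]

```text
clock: 20.03
position: [0.5366, 0.2094, 0.0389]
ee_rot: [3.134, -0.06, 0.005]
force: [3.8, -1.0, 8.9]
width: 0.13
```

step_arm:
  series:
    - [[0,0.003,0,0.001,0],[0,0.006,-0.0003,0.0012,0],[0,0.01,-0.0005,0.0012,0],[0,0.015,-0.0008,0.0012,0],[0,0.02,-0.001,0.0012,0],[0,0.025,-0.0012,0.0012,0],[0,0.028,-0.0015,0.001,0],[0,0.028,-0.0015,0.001,0],[0,0.028,-0.0015,0.001,0]]

```text
clock: 20.78
position: [0.5646, 0.2078, 0.0397]
ee_rot: [3.134, -0.061, 0.004]
force: [-0.4, -1.0, -3.5]
width: 0.131
```

```bash
python3 o.py
```

```text
20.7833 [0.5646 0.2078 0.0397] [-0.4 -1.  -3.5] [ 0.06  0.06 -0.02] -92.219649576705 [ 0.0027 -0.0067 -1.    ]
```

step_arm:
  series:
    - [[0,0,0,-0.001,0],[0,0.001,0,-0.0015,0],[0,0.003,-0.0001,-0.0015,0],[0,0.005,-0.0002,-0.0015,0],[0,0.007,-0.0003,-0.0015,0],[0,0.009,-0.0003,-0.0015,0],[0,0.011,-0.0004,-0.0015,0],[0,0.013,-0.0005,-0.0015,0],[0,0.015,-0.0005,-0.0015,0],[0,0.0165,-0.0006,-0.0015,0],[0,0.018,-0.0006,-0.0015,0],[0,0.018,-0.0006,-0.0015,0],[0,0.018,-0.0006,-0.0015,0],[0,0.018,-0.0006,-0.0015,0]]

```text
clock: 21.95
position: [0.5788, 0.2083, 0.0386]
ee_rot: [3.134, -0.058, -0.004]
force: [-13.0, 0.7, 13.4]
width: 0.127
```

```bash
python3 chk.py 11; python3 o.py
```

```text
21.95 [0.57883637 0.20833058 0.03858699] [-12.98371847   0.72103434  13.40217336] [ 0.40427869  3.2137711  -0.12965921] 0.12710292332513654 -92.12837309715968 [-0.00285624 -0.00682959 -0.9999726 ]
T stop top (np.float32(-3.0515008), array([0.61875649, 0.19949417, 0.05345419]), 132, np.float64(0.16146300442552303), np.float64(0.24945432855270236)) ((0.6180465221405029, 0.20551197230815887), (0.08812986314296722, 0.007886062376201153), 88.43549346923828)
S stop top (np.float32(-2.804159), array([0.61595143, 0.2057287 , 0.05389304]), 94, np.float64(0.16140344836763715), np.float64(0.25258188560647515)) ((0.6095845699310303, 0.20709417760372162), (0.09109050780534744, 0.023825211450457573), 87.91035461425781)
S bracket top (np.float32(-5.848498), array([0.60215415, 0.20612854, 0.05867525]), 109, np.float64(0.17260569421152355), np.float64(0.24582036449018024)) ((0.6041595935821533, 0.21069136261940002), (0.06998087465763092, 0.03941430151462555), 70.6701889038086)
22.05 [0.5789 0.2083 0.0386] [-13.    0.2  12.2] [ 0.46  3.18 -0.06] -92.13111277656614 [-0.0028 -0.0069 -1.    ]
```

View pics/t11c.png

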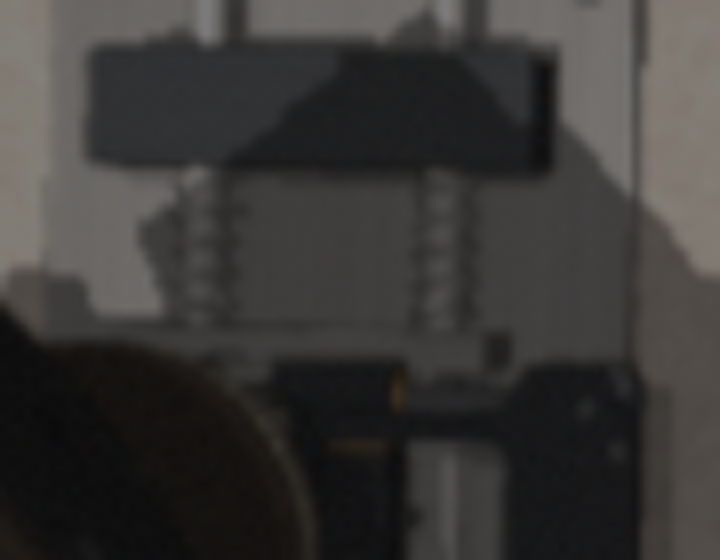

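View pics/s11c.png

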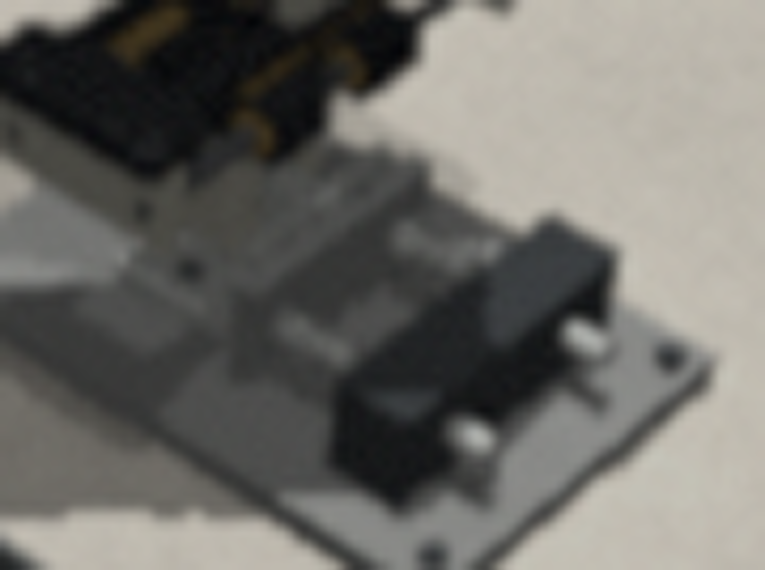

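```bash
cat > disp.py <<'E'
from m import *
import sys
def back(t):
    C=cloud('top',np.load(t+'.npz')['d']); m=(C[...,2]>.047)&(C[...,2]<.0565)&(C[...,0]>.595)&(C[...,0]<.642)&(C[...,1]>.163)&(C[...,1]<.225)
    out=[]
    for u in range(m.shape[1]):
        v=np.where(m[:,u])[0]
        if len(v): p=C[v[0],u]; out.append((p[0]*np.cos(-.038)+p[1]*np.sin(-.038),v[0]))
    return np.mean(out,0),len(out)
def backS(t):
    C=cloud('scene',np.load(t+'.npz')['d']); P=sel(C,(.597,.64),(.165,.185),(.022,.05))
    x=P[:,0]*np.cos(-.038)+P[:,1]*np.sin(-.038); return np.percentile(x,[25,50,75]),len(x)
for t in sys.argv[1:]: print(t,back('t'+t) if True else '',backS('s'+t))
E
python3 disp.py 5 6 10 7 8 9 11
```

```text
5 (array([  0.60399451, 226.03125   ]), 32) (array([0.60257322, 0.61121884, 0.62090259]), 71)
6 (array([  0.60397549, 226.03125   ]), 32) (array([0.60240991, 0.60888596, 0.62086554]), 74)
10 (array([  0.60398936, 226.03125   ]), 32) (array([0.60228924, 0.61057776, 0.62110688]), 72)
7 (array([  0.60783815, 224.0625    ]), 32) (array([0.60680689, 0.61012812, 0.62119912]), 63)
8 (array([  0.61186819, 222.        ]), 32) (array([0.60975678, 0.61283598, 0.62233378]), 61)
9 (array([  0.61383428, 221.        ]), 32) (array([0.61219992, 0.61745578, 0.62531301]), 57)
11 (array([  0.61370141, 221.0625    ]), 32) (array([0.61195164, 0.61492597, 0.62476118]), 56)
```

step_arm:
  series:
    - [[0,0.003,-0.0003,0,0],[0,0.004,-0.0006,0,0],[0,0.005,-0.0008,0,0],[0,0.006,-0.0009,0,0],[0,0.0067,-0.001,0,0],[0,0.0067,-0.001,0,0],[0,0.0067,-0.001,0,0],[0,0.0067,-0.001,0,0]]

```text
clock: 22.72
position: [0.5812, 0.2082, 0.0387]
ee_rot: [3.133, -0.056, -0.015]
force: [-14.4, -0.2, 12.0]
width: 0.128
```

```bash
python3 chk.py 12; python3 o.py; python3 disp.py 12
```

```text
22.7167 [0.58119101 0.20818125 0.03865269] [-14.41397464  -0.16496085  11.95106541] [ 0.30909964  2.97609312 -0.22896524] 0.12789183582632932 -92.03266168196508 [-0.0094199  -0.00755343 -0.9999271 ]
T stop top (np.float32(-4.064623), array([0.62083015, 0.19763168, 0.05338783]), 118, np.float64(0.1613584219657902), np.float64(0.24922135507886067)) ((0.6202924251556396, 0.20544204115867615), (0.08816675841808319, 0.009298406541347504), 86.86595916748047)
S stop top (np.float32(-4.1589265), array([0.61750259, 0.20383016, 0.05381674]), 107, np.float64(0.1606915151911848), np.float64(0.2506853492331062)) ((0.6105608940124512, 0.20593494176864624), (0.09005515277385712, 0.027409996837377548), 88.78912353515625)
S bracket top (np.float32(-2.8262749), array([0.60553528, 0.20560256, 0.05900536]), 97, np.float64(0.16480718212049), np.float64(0.24602746599901332)) ((0.6008643507957458, 0.20620281994342804), (0.08097533136606216, 0.04222565144300461), 87.42411041259766)
22.8167 [0.5812 0.2082 0.0387] [-14.9  -0.7  12.1] [ 0.27  3.   -0.17] -92.03061753898328 [-0.0093 -0.0075 -0.9999]
12 (array([  0.61559891, 220.09375   ]), 32) (array([0.61420411, 0.61567873, 0.62355508]), 53)
```

View pics/s12.png

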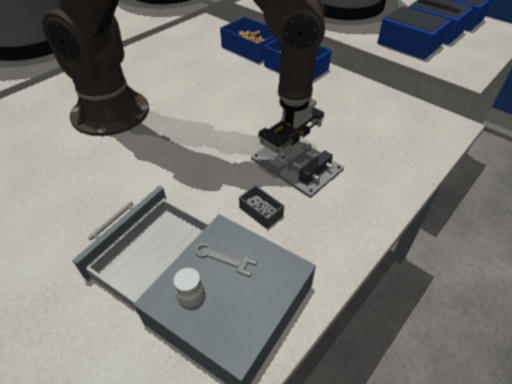

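```bash
python3 - <<'E'
from m import *
C=cloud('top',np.load('t12.npz')['d'])
for t in('t2','t12'):
    C=cloud('top',np.load(t+'.npz')['d']);H=sel(C,(.41,.455),(-.33,-.21),(.045,.062)); print(t,len(H),H.mean(0))
for t in('top0','t12'):
    C=cloud('top',np.load(t+'.npz')['d'])
    print(t,[sel(C,*b).mean(0).round(4) for b in[((.6,.85),(-.4,-.1),(.12,.16)),((.55,.75),(-.06,.07),(.034,.045))]],len(sel(C,(.62,.8),(-.3,-.13),(.088,.1))),sel(C,(.62,.8),(-.26,-.13),(.088,.1)).mean(0))
E
```

```text
t2 402 [ 0.44029168 -0.26628337  0.05421856]
t12 399 [ 0.44020892 -0.26635244  0.05398421]
top0 [array([ 0.7356, -0.2848,  0.1423]), array([0.6532, 0.0081, 0.0394])] 808 [ 0.73130867 -0.18789835  0.09157559]
t12 [array([ 0.7355, -0.2846,  0.1421]), array([0.6534, 0.0081, 0.0394])] 801 [ 0.73108374 -0.18808203  0.09151639]
```

The drawer is open and empty, and the jar, bin and spanner haven't moved. The push is steady, so I'm handing in.

```bash
python3 o.py; python3 -c "
from cell import arm
print(arm.sign_off())"; python3 o.py
```

```text
22.8167 [0.5812 0.2082 0.0387] [-14.9  -0.7  12.1] [ 0.27  3.   -0.17] -92.03061753898328 [-0.0093 -0.0075 -0.9999]
the job is handed in; nothing more can be done
None
the job is handed in; nothing more can be done
```

The bracket is on the fixture's base plate, still gripped at 40 N and pushing the stop back about 12 mm, roughly half its travel. I handed the job in at 22.8 s.

- **Drawer:** I pulled it out 159 mm until the pull force rose, so it is at its stop. It had not moved since when I checked it in the last picture.
- **Push force:** The tool position gives 12.4 mm of stop travel (9.9 N) and the camera depth gives about 11.7 mm (9.3 N), to about 1 mm. The wrist force reads about 15 N. I put the extra 4–5 N down to the foot's friction on the plate, since I was also pressing down with about 14 N.
- **Alignment:** The bracket's yaw matches the fixture's to within about 0.5°. It sits about 0.5–1 mm off the middle of the stop, and the tool has leaned about 0.4° since it took hold of the bracket. I could not see the foot's contact directly, so flatness is inferred from that.
- **First push:** The first push tilted the tool by about 1.2°. I backed off, straightened it by dragging the bracket back along the plate, and pushed again. The stop came nowhere near the end of its travel in either push.
- **Other objects:** The jar, washer bin and spanner are where they started, to within 0.3 mm in the pictures.

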